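# Close the desk box with the lid that fits

### The job

Pack up the stationery box: fold its flip-up phone rest down flat inside it, then find, by trying them on, the one of the three look-alike lids that fits, and press it down until it snaps fully home. Leave the other two lids lying flat on the desk, handle up, and don't disturb the other things on the desk.

Things in the scene. Friction and masses are not known exactly. Their poses are not given: they have to be found in the camera images.
- box: grey open-topped stationery box fixed to the desk, 120 x 80 mm outside, 60 mm tall, 4 mm walls. Origin: centre of its underside; x along the 120 mm side, z up. A white spring catch, 36 mm wide, juts from the middle of each short end wall: flush 3 mm below the rim, ramping to 5 mm out at 12 mm below the rim
- lid_home (a point): point in the box, 42 mm above its underside, axes as the box: where the right lid's origin comes when it is home (plate on the rim; either way round). Going on, that lid first meets the catches about 10 mm above home; pressed with about 10 to 20 N it rides over them and they snap into windows in its end walls. A wrong lid stops on the rim, 18 mm above home
- rest (a joint): flip-up phone rest: aluminium plate 90 x 62 x 4 mm, hinged along the box's y at x = +49, z = 49 mm in the box frame. 0 rad = open, leaning 13 degrees past upright to +x; 1.8 = flat inside the box, pointing to the box's -x (needed before a lid goes on). An over-centre spring holds it open or shut, changing over at about 0.9; pushing its top from behind (+x side) takes about 3 N
- rest_tip (a point): middle of the phone rest's free edge, 90 mm from the hinge; about 136 mm above the desk when open
- lid_a: one of three lids, alike outside: pale wood, 133 x 93 mm, 5 mm plate on an 18 mm skirt; bar handle on the middle of the plate, 60 (x) x 14 (y) x 24 mm tall. Lies handle up, 0.13 kg. Origin: centre of the skirt's underside, x along the 133 mm side. Only one fits over the rim (2.5 mm play a side); in two the skirt is 4 mm too small inside. Which is not told: find by trying
- lid_b: one of three lids, alike outside: pale wood, 133 x 93 mm, 5 mm plate on an 18 mm skirt; bar handle on the middle of the plate, 60 (x) x 14 (y) x 24 mm tall. Lies handle up, 0.13 kg. Origin: centre of the skirt's underside, x along the 133 mm side. Only one fits over the rim (2.5 mm play a side); in two the skirt is 4 mm too small inside. Which is not told: find by trying
- lid_c: one of three lids, alike outside: pale wood, 133 x 93 mm, 5 mm plate on an 18 mm skirt; bar handle on the middle of the plate, 60 (x) x 14 (y) x 24 mm tall. Lies handle up, 0.13 kg. Origin: centre of the skirt's underside, x along the 133 mm side. Only one fits over the rim (2.5 mm play a side); in two the skirt is 4 mm too small inside. Which is not told: find by trying
- mug: bystander, to be left where it is: white mug, 80 mm wide, 90 mm tall. Origin: centre of its underside
- pen_cup: bystander, to be left where it is: cork pen cup, 70 mm wide, 120 mm tall with pens. Origin: centre of its underside
- stapler: bystander, to be left where it is: black stapler, 145 x 36 mm, 50 mm tall, long along its x. Origin: centre of its underside
- glasses_case: bystander, to be left where it is: grey glasses case, 157 x 58 x 36 mm, long along its x. Origin: centre of its underside
- notebooks: bystander, to be left where it is: pile of two brown notebooks, 150 x 210 mm, 30 mm tall. Origin: centre of its underside
- plant: bystander, to be left where it is: small plant in a white pot, 90 mm wide, 160 mm tall. Origin: centre of its underside
- tape: bystander, to be left where it is: black tape dispenser, 125 x 55 mm, 72 mm tall. Origin: centre of its underside
Things that resemble listed ones, but are neither listed nor needed, are in the scene too. Leave any orange or pink look-alike of the lid_c alone.

How it is judged:
On the way, in this order (a step that is already met when the one before it is completed fails the run):
1. the phone rest is folded down flat in the box (value of joint rest above 1.65 rad), for 0.2 s.
2. a lid is snapped fully home on the box (((z of lid_a in the frame of box between 0.039 and 0.0448 m and horizontal distance between lid_a and box below 0.006 m and angle between the x axis of lid_a and the x axis of box, either way round below 0.1 rad and angle between lid_a's own z axis and vertical below 0.035 rad) or (z of lid_b in the frame of box between 0.039 and 0.0448 m and horizontal distance between lid_b and box below 0.006 m and angle between the x axis of lid_b and the x axis of box, either way round below 0.1 rad and angle between lid_b's own z axis and vertical below 0.035 rad) or (z of lid_c in the frame of box between 0.039 and 0.0448 m and horizontal distance between lid_c and box below 0.006 m and angle between the x axis of lid_c and the x axis of box, either way round below 0.1 rad and angle between lid_c's own z axis and vertical below 0.035 rad))), for 0.2 s.
At the end, for the whole second after the job is handed in: Phone rest folded (beyond 1.65 rad); one lid home on the box: underside at most 44.8 mm up (42 is home), within 6 mm of centre, level within 0.035 rad, square within 0.1 rad; the other two flat on the desk, handle up (underside below 12 mm, tilt below 0.1 rad); all at rest (value of joint rest above 1.65 rad and ((z of lid_a in the frame of box between 0.039 and 0.0448 m and horizontal distance between lid_a and box below 0.006 m and angle between the x axis of lid_a and the x axis of box, either way round below 0.1 rad and angle between lid_a's own z axis and vertical below 0.035 rad and linear speed of each of lid_a, lid_b, lid_c below 0.02 m/s and height (world z) of each of lid_b, lid_c below 0.012 m and angle between each of lid_b, lid_c's own z axis and vertical below 0.1 rad) or (z of lid_b in the frame of box between 0.039 and 0.0448 m and horizontal distance between lid_b and box below 0.006 m and angle between the x axis of lid_b and the x axis of box, either way round below 0.1 rad and angle between lid_b's own z axis and vertical below 0.035 rad and linear speed of each of lid_b, lid_a, lid_c below 0.02 m/s and height (world z) of each of lid_a, lid_c below 0.012 m and angle between each of lid_a, lid_c's own z axis and vertical below 0.1 rad) or (z of lid_c in the frame of box between 0.039 and 0.0448 m and horizontal distance between lid_c and box below 0.006 m and angle between the x axis of lid_c and the x axis of box, either way round below 0.1 rad and angle between lid_c's own z axis and vertical below 0.035 rad and linear speed of each of lid_c, lid_a, lid_b below 0.02 m/s and height (world z) of each of lid_a, lid_b below 0.012 m and angle between each of lid_a, lid_b's own z axis and vertical below 0.1 rad))); the robot touches nothing.
It fails at once if a bystander is moved more than 30 mm or tipped (distance of any of mug, pen_cup, stapler, glasses_case, notebooks, plant, tape from where it was at the start of the episode above 0.03 m or angle between any of mug, pen_cup, stapler, glasses_case, notebooks, plant, tape's own z axis and vertical above 0.3 rad).
It also fails if it takes over 72 s, if anything falls off the work surface, if the arm or the gripper's body presses on something with over 40 N, if the wrist force passes 120 N, or if a joint passes its speed limit or range.

### The arm

A 6-joint arm with a two-finger parallel gripper is mounted at the origin on the work surface. World frame = base frame: x ahead of the robot, y to its left, z up, the work surface at z = 0. Lengths are in m, angles in rad, forces in N, time in s.
With the tool pointing down it reaches from about 0.225 to 0.875 m from the base axis. Payload 3.4 kg.
Tool frame: the origin (TCP) lies at the very end of the fingers, on their centre line; the grasp point (between the pads) lies behind it (manip.grasp_offset is the z of the grasp point in the tool frame, in m); z points along the fingers, y is the line along which they close (so a half turn about z gives the same grasp; the last joint's range is limited). The gripper opens to 85 mm and grips with 20 to 120 N. Pads are 22 mm wide; open, the fingers measure 114 mm over their backs; the gripper's body (76 mm by 85 mm) begins 54 mm behind the grasp point. The pads swing forward as they close: fully open they stand 13 mm farther back than shut.
Start: joints at [-1.448, 0.276, 1.505, -0, 1.361, -0.121], TCP at [0.139, -0.558, 0.231] pointing down, gripper open.
Joint ranges: [-2.89, 2.89], [-0.75, 2.08], [0.22, 2.7], [-1.18, 4.32], [0.11, 2.71], [-2.7, 2.7]. Speed limits (rad/s): [2.57, 2.57, 3.14, 3.14, 3.14, 3.14].

### API

Orientations are given as a unit quaternion [w, x, y, z].
In Python, from rig import manip gives the robot as it stands.
- The arm moves only by the shell command python3 -m pendant 'ROWS' [FORCE]. ROWS is JSON, a list of rows, each an object of numbers: "dx", "dy", "dz": the shift along the tool's x, y, z in m; "rx", "ry", "rz": the turn, a rotation vector about the tool's x, y, z in degrees; "hand": the finger opening in m, from 0 to 0.0854. In form: [{"dx": .., "dy": .., "dz": .., "rx": .., "ry": .., "rz": .., "hand": ..}, ...]. A call has 1 to 12 rows; each row shifts and turns the commanded pose from where the row before left it, along the tool's axes as they then stand; what a row does not reach is not made up. A row lasts 1/12 s, in which the tool goes at most 41.7 mm and 7.16 degrees, less where a joint would pass 70% of its speed; a pose out of reach is approached as far as the arm can. A call is refused whole if a number of a shift passes 0.0417 or a number of a turn 7.16, either way. A call with a gripper value outside its range is refused whole. The fingers move at their own pace and stop on an object; FORCE is the grip in N (left out, the last holds). Time passes only in rows, so rows that do not move let the fingers close. It gives the time, the measured TCP pose, the force, the opening and the grip force at its end, in the units of the state.
- manip.get_state(): the state, without advancing time (a new reading comes with each control period).
- manip.get_image(name): name is "scene" or "top"; returns a dict with "frame" (400x640x3 uint8, red, green, blue), "fx", "fy", "cx", "cy" (pixels), "position" and "attitude" of the camera in the world. Camera axes: x right, y up, looking along -z (the intrinsics and any distortion apply to the point x, -y, -z); pixel columns grow to the right and rows downward; lengths in m; the calibration is good to about 2 mm. A picture is of the moment at which its call begins. There is no depth.
- manip.sign_off(): hands the job in; it is judged then, once.
The state is a dict: "clock": time; "qpos": joint angles; "qd": joint speeds; "effort": joint torques, N m; "position": TCP position; "ee_rot": TCP orientation; "contact_force": force on the tool from outside, world axes, zero at the start; "moment": the same for the moment, N m; "width": finger opening in m; "gripper_force": force on a finger pad.
Only numpy, scipy, OpenCV 4.12 (cv2) and the standard library are available. Lean on these libraries where they do the work, as an engineer would, in place of code of your own. Each camera call takes 0.05 s, during which the arm holds its last target. There are 200 camera calls.

## Working session

There is one attempt and no reset: what is moved stays moved. The work goes in short steps, Python scripts to look and compute and a shell command to move; the robot and the scene stay as the last step left them, time stands still between calls to the robot, and variables do not carry over. Pictures are saved under pics/ and viewed, at most 10 in all, crops included, and the job is handed in when it is done.

```bash
mkdir -p pics; ls
python3 - <<'E'
from rig import manip
import cv2
for n in("scene","top"):
    d=manip.get_image(n); cv2.imwrite(f"pics/{n}0.png",cv2.cvtColor(d["frame"],cv2.COLOR_RGB2BGR))
    print({k:v for k,v in d.items() if k!="frame"})
print(manip.get_state(),manip.grasp_offset)
E
```

```text
pics
{'fx': 404.5383143144652, 'fy': 404.5383143144652, 'cx': 322.6952200935603, 'cy': 200.32796427019568, 'position': array([ 1.42675163, -0.07978495,  0.97444766]), 'attitude': array([0.69152133, 0.2756784 , 0.25553584, 0.61684772])}
{'fx': 405.0210456904194, 'fy': 405.0210456904194, 'cx': 317.8710582699276, 'cy': 202.23827306984006, 'position': array([ 0.42330668, -0.00396787,  1.30408417]), 'attitude': array([ 0.71271653,  0.05157878, -0.03731229, -0.69855749])}
{'clock': 0.1, 'qpos': array([-1.44799711e+00,  2.76511159e-01,  1.50602458e+00,  6.83700682e-07,
        1.36075580e+00, -1.20962600e-01]), 'qd': array([ 0.00135115, -0.0014118 , -0.00152975,  0.00217284, -0.00064278,
       -0.00083294]), 'effort': array([ 1.44688205e-03, -4.17701054e+01, -2.46404833e+01, -1.81507862e-04,
        5.73327328e-03, -2.06399292e-06]), 'position': array([ 0.13873308, -0.55749589,  0.2305308 ]), 'ee_rot': array([-8.49444604e-04,  9.92581363e-01,  1.21579261e-01, -4.45774782e-07]), 'contact_force': array([-0.12564724, -0.06240556, -0.49200279]), 'moment': array([ 0.03005297,  0.00117155, -0.01649646]), 'gripper_force': 0.0, 'width': 0.08524598268322377} -0.0187
```

View pics/scene0.png

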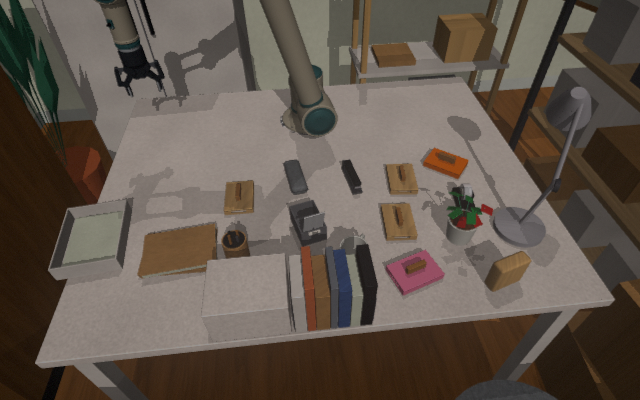

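View pics/top0.png

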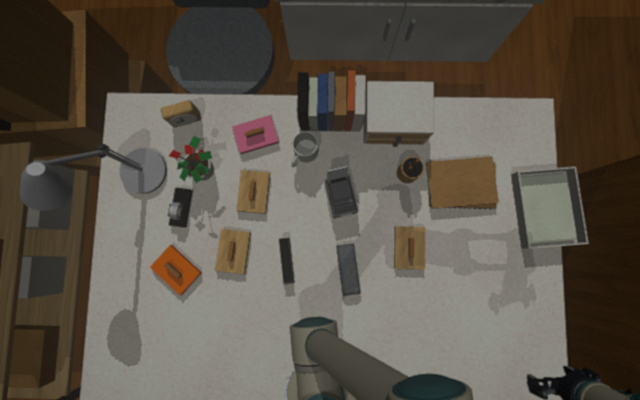

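The top view shows the box at about (341,193), with lids at (253,191), (233,252) and (410,248). I'll enlarge these areas.

Run:
```python
import cv2
t=cv2.imread("pics/top0.png"); s=cv2.imread("pics/scene0.png")
R=lambda im,k:cv2.resize(im,None,fx=k,fy=k,interpolation=cv2.INTER_CUBIC)
cv2.imwrite("pics/c1.png",R(t[125:305,205:435],3.4)[:600])
a=R(s[190:255,280:345],6); cv2.imwrite("pics/c2.png",a)
```

```text
(no output)
```

View pics/c1.png

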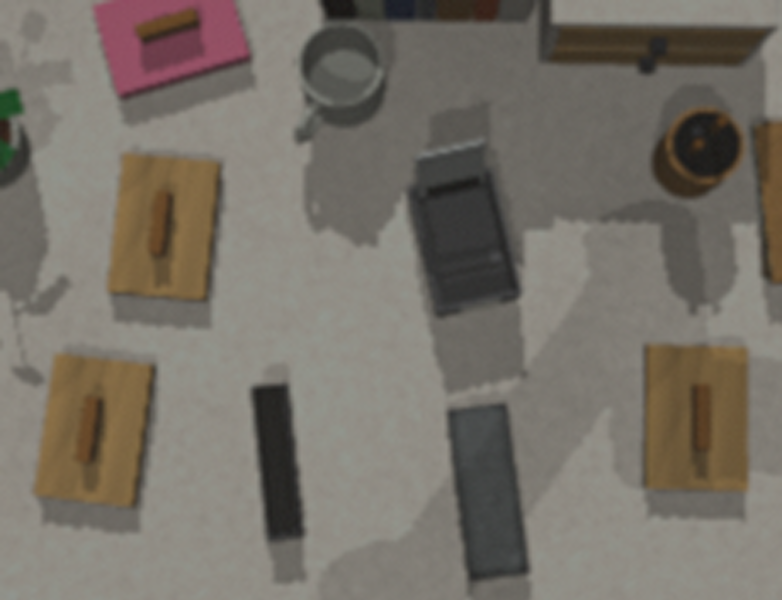

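View pics/c2.png

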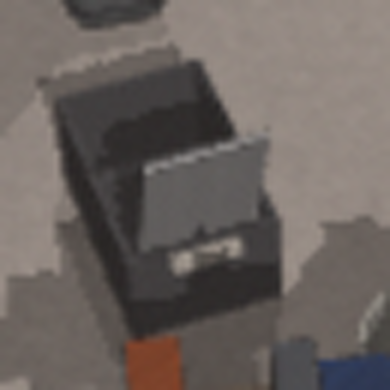

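```bash
cat > h.py <<'E'
import numpy as np, pickle
from scipy.spatial.transform import Rotation as R
from scipy.optimize import least_squares
C={"scene":dict(f=404.5383,c=(322.695,200.328),p=[1.42675163,-0.07978495,0.97444766],q=[0.69152133,0.2756784,0.25553584,0.61684772]),
"top":dict(f=405.021,c=(317.871,202.238),p=[0.42330668,-0.00396787,1.30408417],q=[0.71271653,0.05157878,-0.03731229,-0.69855749])}
def proj(n,P):
    c=C[n]; q=c["q"]; v=R.from_quat([q[1],q[2],q[3],q[0]]).inv().apply(np.atleast_2d(P)-c["p"])
    return np.c_[c["c"][0]+c["f"]*v[:,0]/-v[:,2], c["c"][1]-c["f"]*v[:,1]/-v[:,2]]
def place(pose,L): # pose x,y,yaw
    x,y,a=pose; L=np.atleast_2d(L); return np.c_[x+np.cos(a)*L[:,0]-np.sin(a)*L[:,1], y+np.sin(a)*L[:,0]+np.cos(a)*L[:,1], L[:,2]]
def fit(obs,x0): # obs: list (cam, local pts, pixels)
    r=least_squares(lambda p:np.concatenate([(proj(n,place(p,L))-px).ravel() for n,L,px in obs]),x0,loss="soft_l1")
    return r.x, np.concatenate([proj(n,place(r.x,L))-px for n,L,px in obs])
def rect(l,w,z): return np.array([[l/2,w/2,z],[l/2,-w/2,z],[-l/2,-w/2,z],[-l/2,w/2,z]])
E
cat > m.py <<'E'
from h import *
np.set_printoptions(precision=4,suppress=True)
T=lambda l:(np.array(l)+.5)/3.4-.5+[205,125]
S=lambda l:(np.array(l)+.5)/6-.5+[280,190]
for n,l in dict(A=[(122,152),(220,158),(207,299),(109,293)],B=[(55,352),(154,362),(135,508),(36,497)],C=[(644,344),(748,346),(746,490),(644,490)]).items():
    p,r=fit([("top",rect(.133,.093,.023),T(l))],[.5,0,0]); print(n,p,np.abs(r).max())
    print(r.round(1).tolist())
p,r=fit([("top",rect(.12,.08,.06),T([(412,190),(490,172),(518,293),(437,310)])),("scene",rect(.12,.08,.06)[[2,3]],S([(57,98),(200,62)])),("scene",rect(.12,.08,.06)[[1,0]],S([(132,255),(278,213)]))],[.6,0,0]);print("box",p);print(r.round(1).tolist())
print(place(p,[[.049+.09*np.sin(.227),0,.136],[.049,0,.049]]))
E
python3 m.py
```

```text
A [ 0.618   0.2326 -0.0482] 0.3936361873220733
[[0.1, 0.3], [-0.2, 0.3], [0.1, -0.2], [0.0, -0.4]]
B [ 0.4253  0.2893 -0.0839] 0.3301169075737107
[[0.0, 0.2], [-0.1, 0.3], [0.1, -0.3], [-0.1, -0.2]]
C [ 0.4483 -0.2652 -0.005 ] 0.691603054241682
[[0.3, -0.1], [-0.7, 0.0], [0.2, 0.4], [0.1, -0.4]]
box [ 0.6016 -0.0489  0.2494]
[[-1.6, -0.3], [0.4, -0.8], [1.3, 0.9], [-0.1, 1.8], [-0.1, -0.2], [0.2, -0.9], [-0.5, 1.5], [0.8, 0.9]]
[[ 0.6687 -0.0318  0.136 ]
 [ 0.6491 -0.0368  0.049 ]]
```

```bash
cat > d.py <<'E'
from h import *
from rig import manip
np.set_printoptions(precision=4,suppress=True)
def go(x,y,z,yaw=None):
    """tool-frame shift and turn (deg) from the present pose to a target, tool down at yaw"""
    s=manip.get_state(); q=s["ee_rot"]; r=R.from_quat([q[1],q[2],q[3],q[0]])
    X=r.as_matrix()[:,0]; now=np.arctan2(X[1],X[0]); yaw=now if yaw is None else yaw
    t=R.from_euler("z",yaw)*R.from_euler("x",np.pi)
    print("t",round(s["clock"],2),"pos",s["position"],"yaw",round(now,4),"F",s["contact_force"],"w",round(s["width"],4))
    print("  shift",r.inv().apply(np.array([x,y,z])-s["position"]),"turn deg",np.degrees((r.inv()*t).as_rotvec()))
E
python3 - <<'E'
from d import *
c=C["top"];q=c["q"]
for n,u,z in(("mug",(305.3,144.7),.09),("pen",(412,167),.12)):
    v=R.from_quat([q[1],q[2],q[3],q[0]]).apply([(u[0]-c["c"][0])/c["f"],-(u[1]-c["c"][1])/c["f"],-1]);print(n,np.array(c["p"])+v*(z-c["p"][2])/v[2])
B=[.6016,-.0489,.2494]
p=place(B,[.12,0,0])[0]; print(p); go(p[0],p[1],.23,.2494)
p=place(B,[-.03,0,0])[0]; go(p[0],p[1],.11,.2494)
E
```

```text
mug [0.7544 0.0647 0.09  ]
pen [ 0.6835 -0.2555  0.12  ]
[ 0.7179 -0.0193  0.    ]
t 0.1 pos [ 0.1387 -0.5575  0.2305] yaw 0.2438 F [-0.1256 -0.0624 -0.492 ] w 0.0852
  shift [ 0.6919 -0.3825  0.0013] turn deg [-0.0966 -0.0121 -0.3231]
t 0.1 pos [ 0.1387 -0.5575  0.2305] yaw 0.2438 F [-0.1256 -0.0624 -0.492 ] w 0.0852
  shift [ 0.5419 -0.3815  0.1213] turn deg [-0.0966 -0.0121 -0.3231]
```

```bash
python3 -m pendant '[{"dx":0.029,"dy":-0.0155,"hand":0},{"dx":0.029,"dy":-0.0155,"hand":0},{"dx":0.029,"dy":-0.0155,"hand":0},{"dx":0.029,"dy":-0.0155,"hand":0},{"dx":0.029,"dy":-0.0155,"hand":0},{"dx":0.029,"dy":-0.0155,"hand":0},{"dx":0.029,"dy":-0.0155,"hand":0},{"dx":0.029,"dy":-0.0155,"hand":0},{"dx":0.029,"dy":-0.0155,"hand":0},{"dx":0.029,"dy":-0.0155,"hand":0},{"dx":0.029,"dy":-0.0155,"hand":0},{"dx":0.029,"dy":-0.0155,"hand":0}]' 40
python3 -m pendant '[{"dx":0.029,"dy":-0.0155,"hand":0},{"dx":0.029,"dy":-0.0155,"hand":0},{"dx":0.029,"dy":-0.0155,"hand":0},{"dx":0.029,"dy":-0.0155,"hand":0},{"dx":0.029,"dy":-0.0155,"hand":0},{"dx":0.029,"dy":-0.0155,"hand":0},{"dx":0.029,"dy":-0.0155,"hand":0},{"dx":0.029,"dy":-0.0155,"hand":0},{"dx":0.029,"dy":-0.0155,"hand":0},{"dx":0.029,"dy":-0.0155,"hand":0},{"dx":0.029,"dy":-0.0155,"hand":0},{"dx":0.029,"dy":-0.0155,"hand":0}]'
python3 - <<'E'
from d import *
p=place([.6016,-.0489,.2494],[.12,-.01,0])[0]; go(p[0],p[1],.108,.2494)
E
```

```text
t 0.1 pos [ 0.1387 -0.5575  0.2305] yaw 0.2438 F [-0.1256 -0.0624 -0.492 ] w 0.0852
  shift [ 0.692  -0.3723  0.1233] turn deg [-0.0966 -0.0121 -0.3231]invalid input
invalid input
```

```bash
python3 -m pendant '[{"dx":0.029,"dy":-0.0155,"dz":0,"rx":0,"ry":0,"rz":0,"hand":0.0}]' 40;python3 -m pendant --help | head -20
```

```text
clock: 0.18
position: [0.1602, -0.5394, 0.2304]
ee_rot: [0.001, 0.993, 0.12, -0.002]
contact_force: [1.3, -0.5, -0.2]
width: 0.0755
gripper_force: 0.0invalid input: not JSON, or not a number
```

```bash
python3 -m pendant '[{"dx":0.029,"dy":-0.0155,"dz":0,"rx":0,"ry":0,"rz":0,"hand":0},{"dx":0.029,"dy":-0.0155,"dz":0,"rx":0,"ry":0,"rz":0,"hand":0},{"dx":0.029,"dy":-0.0155,"dz":0,"rx":0,"ry":0,"rz":0,"hand":0},{"dx":0.029,"dy":-0.0155,"dz":0,"rx":0,"ry":0,"rz":0,"hand":0},{"dx":0.029,"dy":-0.0155,"dz":0,"rx":0,"ry":0,"rz":0,"hand":0},{"dx":0.029,"dy":-0.0155,"dz":0,"rx":0,"ry":0,"rz":0,"hand":0},{"dx":0.029,"dy":-0.0155,"dz":0,"rx":0,"ry":0,"rz":0,"hand":0},{"dx":0.029,"dy":-0.0155,"dz":0,"rx":0,"ry":0,"rz":0,"hand":0},{"dx":0.029,"dy":-0.0155,"dz":0,"rx":0,"ry":0,"rz":0,"hand":0},{"dx":0.029,"dy":-0.0155,"dz":0,"rx":0,"ry":0,"rz":0,"hand":0},{"dx":0.029,"dy":-0.0155,"dz":0,"rx":0,"ry":0,"rz":0,"hand":0},{"dx":0.029,"dy":-0.0155,"dz":0,"rx":0,"ry":0,"rz":0,"hand":0}]'
python3 -m pendant '[{"dx":0.029,"dy":-0.0155,"dz":0,"rx":0,"ry":0,"rz":0,"hand":0},{"dx":0.029,"dy":-0.0155,"dz":0,"rx":0,"ry":0,"rz":0,"hand":0},{"dx":0.029,"dy":-0.0155,"dz":0,"rx":0,"ry":0,"rz":0,"hand":0},{"dx":0.029,"dy":-0.0155,"dz":0,"rx":0,"ry":0,"rz":0,"hand":0},{"dx":0.029,"dy":-0.0155,"dz":0,"rx":0,"ry":0,"rz":0,"hand":0},{"dx":0.029,"dy":-0.0155,"dz":0,"rx":0,"ry":0,"rz":0,"hand":0},{"dx":0.029,"dy":-0.0155,"dz":0,"rx":0,"ry":0,"rz":0,"hand":0},{"dx":0.029,"dy":-0.0155,"dz":0,"rx":0,"ry":0,"rz":0,"hand":0},{"dx":0.029,"dy":-0.0155,"dz":0,"rx":0,"ry":0,"rz":0,"hand":0},{"dx":0.029,"dy":-0.0155,"dz":0,"rx":0,"ry":0,"rz":0,"hand":0},{"dx":0.029,"dy":-0.0155,"dz":0,"rx":0,"ry":0,"rz":0,"hand":0},{"dx":0,"dy":0,"dz":0,"rx":0,"ry":0,"rz":0,"hand":0}]'
python3 - <<'E'
from d import *
p=place([.6016,-.0489,.2494],[.12,-.01,0])[0]; go(p[0],p[1],.108,.2494)
E
```

```text
clock: 1.18
position: [0.4568, -0.27, 0.2309]
ee_rot: [-0.0, 0.993, 0.122, -0.0]
contact_force: [-0.1, -0.6, -0.1]
width: 0.0002
gripper_force: 0.0
clock: 2.18
position: [0.7282, -0.024, 0.2292]
ee_rot: [-0.002, 0.992, 0.124, 0.001]
contact_force: [0.1, -0.5, 0.1]
width: -0.0002
gripper_force: 0.0
t 2.18 pos [ 0.7282 -0.024   0.2292] yaw 0.2482 F [ 0.125  -0.4871  0.0543] w -0.0002
  shift [-0.0091  0.0033  0.1212] turn deg [-0.168  -0.141  -0.0685]
```

```bash
python3 -m pendant '[{"dx":0,"dy":0.003,"dz":0.03,"rx":0,"ry":0,"rz":0,"hand":0},{"dx":0,"dy":0,"dz":0.03,"rx":0,"ry":0,"rz":0,"hand":0},{"dx":0,"dy":0,"dz":0.03,"rx":0,"ry":0,"rz":0,"hand":0},{"dx":0,"dy":0,"dz":0.03,"rx":0,"ry":0,"rz":0,"hand":0},{"dx":-0.02,"dy":0,"dz":0,"rx":0,"ry":0,"rz":0,"hand":0},{"dx":-0.02,"dy":0,"dz":0,"rx":0,"ry":0,"rz":0,"hand":0},{"dx":-0.02,"dy":0,"dz":0,"rx":0,"ry":0,"rz":0,"hand":0},{"dx":-0.02,"dy":0,"dz":0,"rx":0,"ry":0,"rz":0,"hand":0},{"dx":-0.02,"dy":0,"dz":0,"rx":0,"ry":0,"rz":0,"hand":0},{"dx":-0.02,"dy":0,"dz":0,"rx":0,"ry":0,"rz":0,"hand":0}]'
python3 -m pendant '[{"dx":-0.02,"dy":0,"dz":0,"rx":0,"ry":0,"rz":0,"hand":0},{"dx":-0.02,"dy":0,"dz":0,"rx":0,"ry":0,"rz":0,"hand":0},{"dx":0,"dy":0,"dz":0,"rx":0,"ry":0,"rz":0,"hand":0},{"dx":0,"dy":0,"dz":0,"rx":0,"ry":0,"rz":0,"hand":0},{"dx":0,"dy":-0.03,"dz":-0.04,"rx":0,"ry":0,"rz":0,"hand":0},{"dx":0,"dy":-0.04,"dz":-0.04,"rx":0,"ry":0,"rz":0,"hand":0.05},{"dx":0,"dy":-0.04,"dz":-0.04,"rx":0,"ry":0,"rz":0,"hand":0.05},{"dx":0,"dy":-0.04,"dz":0,"rx":0,"ry":0,"rz":0,"hand":0.05},{"dx":0,"dy":-0.04,"dz":0,"rx":0,"ry":0,"rz":0,"hand":0.05},{"dx":0,"dy":-0.04,"dz":0,"rx":0,"ry":0,"rz":0,"hand":0.05}]'
python3 - <<'E'
from d import *
import cv2
go(.618,.2326,.15,-.0482)
o=[]
for n,(a,b,c,d) in dict(top=(155,225,310,375),scene=(190,260,275,340)).items():
    im=manip.get_image(n)["frame"][...,::-1]; cv2.imwrite(f"pics/{n}1.png",im)
    o.append(cv2.resize(im[a:b,c:d],None,fx=6,fy=6,interpolation=cv2.INTER_CUBIC))
cv2.imwrite("pics/c3.png",np.hstack(o))
E
```

```text
clock: 3.02
position: [0.6075, -0.0612, 0.1109]
ee_rot: [-0.0, 0.993, 0.122, -0.0]
contact_force: [0.0, 0.8, 0.4]
width: -0.0003
gripper_force: 0.0
clock: 3.85
position: [0.5218, 0.1293, 0.2046]
ee_rot: [-0.0, 0.993, 0.121, 0.002]
contact_force: [1.3, -0.3, 0.7]
width: 0.0498
gripper_force: 0.0
t 3.85 pos [0.5218 0.1293 0.2046] yaw 0.2431 F [ 1.2853 -0.3125  0.7003] w 0.0498
  shift [ 0.1181 -0.0771  0.055 ] turn deg [-0.0207 -0.1941 16.6917]
```

View pics/c3.png

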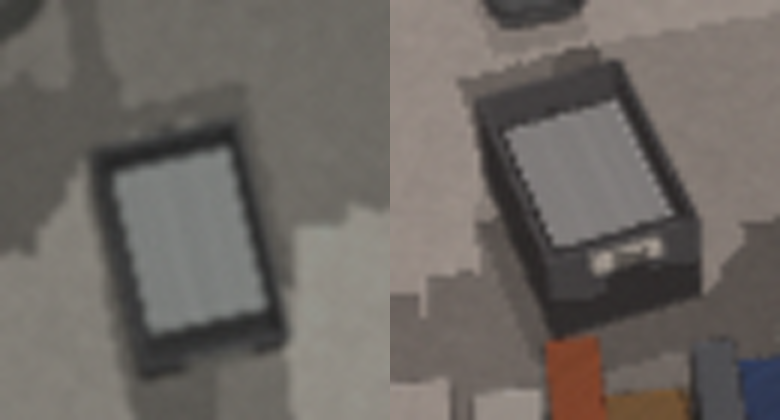

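```bash
cat > m2.py <<'E'
from h import *
np.set_printoptions(precision=4,suppress=True)
T=lambda l:(np.array(l)+.5)/6-.5+[310,155]
S=lambda l:(np.array(l)-[390,0]+.5)/6-.5+[275,190]
pl=rect(.09,.062,.051)+[.004,0,0]; rim=rect(.12,.08,.06)
tp=("top",pl,T([(112,170),(230,148),(268,308),(150,335)]));sp=("scene",pl[[2,3,0,1]],S([(503,133),(613,100),(672,213),(557,248)]))
tr=("top",rim[:2],T([(92,152),(238,122)]));sr=("scene",rim[[2,3,0,1]],S([(475,100),(622,62),(697,218),(545,262)]))
for o in([tp],[sp],[tr],[sr],[tp,sp,tr,sr]):
    p,r=fit(o,[.6,-.05,.25]);print(p,r.round(1).tolist())
E
python3 m2.py
```

```text
[ 0.6032 -0.0503  0.2362] [[0.2, -0.1], [-0.2, -0.7], [-0.1, 0.5], [0.1, 0.2]]
[ 0.5999 -0.051   0.2602] [[-0.4, -0.9], [-0.0, -0.8], [0.4, 0.6], [0.0, 0.7]]
[ 0.601  -0.0487  0.2234] [[-0.4, 0.1], [0.4, -0.1]]
[ 0.6022 -0.0503  0.2371] [[-0.0, -0.5], [-0.2, -0.6], [0.3, 0.5], [-0.1, 0.5]]
[ 0.6021 -0.0504  0.2424] [[0.1, 0.3], [-0.3, -0.3], [0.0, 0.8], [0.2, 0.7], [-0.1, -0.6], [0.5, -0.2], [0.4, 1.4], [-0.1, 1.2], [-0.1, 0.1], [0.6, -0.6], [-0.2, -0.5], [-0.4, -0.7], [0.4, 0.4], [0.0, 0.5]]
```

```bash
python3 -m pendant '[{"dx":0,"dy":0,"dz":0,"rx":0,"ry":0,"rz":5.56,"hand":0.05},{"dx":0,"dy":0,"dz":0,"rx":0,"ry":0,"rz":5.56,"hand":0.05},{"dx":0,"dy":0,"dz":0,"rx":0,"ry":0,"rz":5.56,"hand":0.05},{"dx":0.0228,"dy":-0.027,"dz":0,"rx":0,"ry":0,"rz":0,"hand":0.05},{"dx":0.0228,"dy":-0.027,"dz":0,"rx":0,"ry":0,"rz":0,"hand":0.05},{"dx":0.0228,"dy":-0.027,"dz":0.02,"rx":0,"ry":0,"rz":0,"hand":0.05},{"dx":0.0228,"dy":-0.027,"dz":0.03,"rx":0,"ry":0,"rz":0,"hand":0.05},{"dx":0,"dy":0,"dz":0.03,"rx":0,"ry":0,"rz":0,"hand":0.05},{"dx":0,"dy":0,"dz":0.03,"rx":0,"ry":0,"rz":0,"hand":0.05},{"dx":0,"dy":0,"dz":0.02,"rx":0,"ry":0,"rz":0,"hand":0.05},{"dx":0,"dy":0,"dz":0,"rx":0,"ry":0,"rz":0,"hand":0.05},{"dx":0,"dy":0,"dz":0,"rx":0,"ry":0,"rz":0,"hand":0.05}]'
python3 - <<'E'
from d import *
go(.618,.2326,.0255,-.0482)
E
```

```text
clock: 4.95
position: [0.6147, 0.2279, 0.0752]
ee_rot: [0.0, 1.0, -0.024, -0.001]
contact_force: [0.5, -0.6, 0.7]
width: 0.0498
gripper_force: 0.0
t 4.95 pos [0.6147 0.2279 0.0752] yaw -0.0475 F [ 0.5265 -0.6029  0.6859] w 0.0498
  shift [ 0.0032 -0.0049  0.0497] turn deg [0.0528 0.119  0.0407]
```

```bash
python3 -m pendant '[{"dx":0.0032,"dy":-0.0049,"dz":0.015,"rx":0,"ry":0,"rz":0,"hand":0.05},{"dx":0,"dy":0,"dz":0.018,"rx":0,"ry":0,"rz":0,"hand":0.05},{"dx":0,"dy":0,"dz":0.0165,"rx":0,"ry":0,"rz":0,"hand":0.05},{"dx":0,"dy":0,"dz":0,"rx":0,"ry":0,"rz":0,"hand":0.05},{"dx":0,"dy":0,"dz":0,"rx":0,"ry":0,"rz":0,"hand":0},{"dx":0,"dy":0,"dz":0,"rx":0,"ry":0,"rz":0,"hand":0},{"dx":0,"dy":0,"dz":0,"rx":0,"ry":0,"rz":0,"hand":0},{"dx":0,"dy":0,"dz":0,"rx":0,"ry":0,"rz":0,"hand":0},{"dx":0,"dy":0,"dz":0,"rx":0,"ry":0,"rz":0,"hand":0}]' 60
python3 - <<'E'
from d import *
go(.618,.2326,.15,-.0482)
E
```

```text
clock: 5.7
position: [0.6196, 0.2333, 0.0295]
ee_rot: [-0.001, 1.0, -0.024, 0.002]
contact_force: [0.5, -0.5, 6.3]
width: 0.0126
gripper_force: 60.0
t 5.7 pos [0.6196 0.2333 0.0295] yaw -0.0473 F [ 0.4504 -0.4895  6.3278] w 0.0126
  shift [-0.001   0.0007 -0.1205] turn deg [-0.0685 -0.2564  0.0496]
```

```bash
python3 -m pendant '[{"dx":0,"dy":0,"dz":-0.03,"rx":0,"ry":0,"rz":0,"hand":0},{"dx":0,"dy":0,"dz":-0.04,"rx":0,"ry":0,"rz":-5.5,"hand":0},{"dx":0,"dy":0,"dz":-0.035,"rx":0,"ry":0,"rz":-5.5,"hand":0},{"dx":0,"dy":0,"dz":0,"rx":0,"ry":0,"rz":-5.5,"hand":0},{"dx":-0.0083,"dy":0.0271,"dz":0,"rx":0,"ry":0,"rz":0,"hand":0},{"dx":-0.0083,"dy":0.0271,"dz":0,"rx":0,"ry":0,"rz":0,"hand":0},{"dx":-0.0083,"dy":0.0271,"dz":0,"rx":0,"ry":0,"rz":0,"hand":0},{"dx":-0.0083,"dy":0.0271,"dz":0,"rx":0,"ry":0,"rz":0,"hand":0},{"dx":-0.0083,"dy":0.0271,"dz":0,"rx":0,"ry":0,"rz":0,"hand":0},{"dx":-0.0083,"dy":0.0271,"dz":0,"rx":0,"ry":0,"rz":0,"hand":0},{"dx":-0.0083,"dy":0.0271,"dz":0,"rx":0,"ry":0,"rz":0,"hand":0},{"dx":-0.0083,"dy":0.0271,"dz":0,"rx":0,"ry":0,"rz":0,"hand":0}]'
python3 -m pendant '[{"dx":-0.0083,"dy":0.0271,"dz":0,"rx":0,"ry":0,"rz":0,"hand":0},{"dx":-0.0083,"dy":0.0271,"dz":0,"rx":0,"ry":0,"rz":0,"hand":0},{"dx":0,"dy":0,"dz":0,"rx":0,"ry":0,"rz":0,"hand":0},{"dx":0,"dy":0,"dz":0,"rx":0,"ry":0,"rz":0,"hand":0}]'
python3 - <<'E'
from d import *
go(.6036,-.050,.1,.241)
E
```

```text
clock: 6.7
position: [0.6046, 0.0053, 0.1325]
ee_rot: [0.0, 0.993, 0.12, 0.0]
contact_force: [0.0, -0.3, -1.0]
width: 0.0127
gripper_force: 59.0
clock: 7.03
position: [0.6017, -0.0513, 0.1324]
ee_rot: [-0.0, 0.993, 0.119, 0.0]
contact_force: [0.1, -0.3, -1.1]
width: 0.0123
gripper_force: 59.1
t 7.03 pos [ 0.6017 -0.0513  0.1324] yaw 0.2378 F [ 0.0892 -0.3122 -1.134 ] w 0.0123
  shift [ 0.0022 -0.0009  0.0324] turn deg [-0.0017 -0.0174 -0.184 ]
```

```bash
python3 -m pendant '[{"dx":0.0022,"dy":-0.0009,"dz":0.012,"rx":0,"ry":0,"rz":-0.2,"hand":0},{"dx":0,"dy":0,"dz":0.02,"rx":0,"ry":0,"rz":0,"hand":0},{"dx":0,"dy":0,"dz":0,"rx":0,"ry":0,"rz":0,"hand":0},{"dx":0,"dy":0,"dz":0,"rx":0,"ry":0,"rz":0,"hand":0}]'
python3 -m pendant '[{"dx":0,"dy":0,"dz":0.005,"rx":0,"ry":0,"rz":0,"hand":0},{"dx":0,"dy":0,"dz":0.005,"rx":0,"ry":0,"rz":0,"hand":0},{"dx":0,"dy":0,"dz":0,"rx":0,"ry":0,"rz":0,"hand":0}]'
python3 -m pendant '[{"dx":0,"dy":0,"dz":0.004,"rx":0,"ry":0,"rz":0,"hand":0},{"dx":0,"dy":0,"dz":0.002,"rx":0,"ry":0,"rz":0,"hand":0},{"dx":0,"dy":0,"dz":0,"rx":0,"ry":0,"rz":0,"hand":0}]'
python3 - <<'E'
from d import *
go(.6036,-.050,.1,.241); print(manip.get_state()["moment"])
E
```

```text
clock: 7.37
position: [0.6025, -0.0469, 0.0985]
ee_rot: [-0.001, 0.992, 0.123, -0.002]
contact_force: [1.0, 0.3, -0.1]
width: 0.0126
gripper_force: 59.0
clock: 7.62
position: [0.6038, -0.0481, 0.0896]
ee_rot: [-0.0, 0.993, 0.122, -0.0]
contact_force: [0.7, 0.8, -0.3]
width: 0.0131
gripper_force: 59.2
clock: 7.87
position: [0.6047, -0.0485, 0.0843]
ee_rot: [0.0, 0.993, 0.122, 0.001]
contact_force: [2.0, 0.8, 0.4]
width: 0.0127
gripper_force: 59.1
t 7.87 pos [ 0.6047 -0.0485  0.0843] yaw 0.244 F [2.0128 0.8379 0.4215] w 0.0127
  shift [-0.0014  0.0012 -0.0157] turn deg [ 0.0286 -0.1247  0.172 ]
[ 0.0988 -0.3908  0.0078]
```

```bash
python3 -m pendant '[{"dx":0.001,"dy":0,"dz":0.003,"rx":0,"ry":0,"rz":0,"hand":0},{"dx":0,"dy":0,"dz":0.003,"rx":0,"ry":0,"rz":0,"hand":0},{"dx":0,"dy":0,"dz":0,"rx":0,"ry":0,"rz":0,"hand":0}]'
python3 -m pendant '[{"dx":0,"dy":0,"dz":0.003,"rx":0,"ry":0,"rz":0,"hand":0},{"dx":0,"dy":0,"dz":0.003,"rx":0,"ry":0,"rz":0,"hand":0},{"dx":0,"dy":0,"dz":0,"rx":0,"ry":0,"rz":0,"hand":0}]'
python3 - <<'E'
from d import *
go(.6036,-.050,.0715,.241); print(manip.get_state()["moment"])
E
```

```text
clock: 8.12
position: [0.606, -0.0486, 0.0792]
ee_rot: [0.001, 0.993, 0.122, 0.001]
contact_force: [0.8, 0.8, 5.3]
width: 0.0126
gripper_force: 60.0
clock: 8.37
position: [0.6061, -0.0488, 0.0736]
ee_rot: [0.001, 0.993, 0.122, 0.002]
contact_force: [1.2, 0.8, 5.0]
width: 0.0128
gripper_force: 60.1
t 8.37 pos [ 0.6061 -0.0488  0.0736] yaw 0.2444 F [1.1548 0.8212 4.9514] w 0.0128
  shift [-0.0027  0.0005  0.0021] turn deg [ 0.1214 -0.1828  0.1968]
[ 0.0193 -0.289   0.0292]
```

```bash
python3 -m pendant '[{"dx":0,"dy":0,"dz":0.003,"rx":0,"ry":0,"rz":0,"hand":0},{"dx":0,"dy":0,"dz":0.002,"rx":0,"ry":0,"rz":0,"hand":0},{"dx":0,"dy":0,"dz":0,"rx":0,"ry":0,"rz":0,"hand":0}]'
python3 -m pendant '[{"dx":0,"dy":0,"dz":0.003,"rx":0,"ry":0,"rz":0,"hand":0},{"dx":0,"dy":0,"dz":0,"rx":0,"ry":0,"rz":0,"hand":0}]'
```

```text
clock: 8.62
position: [0.6067, -0.0488, 0.0714]
ee_rot: [0.001, 0.993, 0.122, 0.003]
contact_force: [-2.5, 0.3, 21.1]
width: 0.0124
gripper_force: 63.3
clock: 8.78
position: [0.6068, -0.0488, 0.0714]
ee_rot: [0.001, 0.993, 0.122, 0.003]
contact_force: [-6.6, 1.3, 36.4]
width: 0.0127
gripper_force: 65.5
```

```bash
python3 -m pendant '[{"dx":0,"dy":0,"dz":-0.005,"rx":0,"ry":0,"rz":0,"hand":0},{"dx":0,"dy":0,"dz":0,"rx":0,"ry":0,"rz":0,"hand":0.05},{"dx":0,"dy":0,"dz":0,"rx":0,"ry":0,"rz":0,"hand":0.05},{"dx":0,"dy":0,"dz":0,"rx":0,"ry":0,"rz":0,"hand":0.05},{"dx":0,"dy":0,"dz":0,"rx":0,"ry":0,"rz":0,"hand":0.05},{"dx":0,"dy":0,"dz":-0.03,"rx":0,"ry":0,"rz":0,"hand":0.05},{"dx":0,"dy":0,"dz":-0.04,"rx":0,"ry":0,"rz":0,"hand":0.05},{"dx":0,"dy":0,"dz":-0.04,"rx":0,"ry":0,"rz":0,"hand":0.05},{"dx":-0.04,"dy":0,"dz":-0.04,"rx":0,"ry":0,"rz":0,"hand":0.05},{"dx":-0.04,"dy":0,"dz":0,"rx":0,"ry":0,"rz":0,"hand":0.05},{"dx":-0.04,"dy":0,"dz":0,"rx":0,"ry":0,"rz":0,"hand":0.05},{"dx":-0.04,"dy":0,"dz":0,"rx":0,"ry":0,"rz":0,"hand":0.05}]'
python3 -m pendant '[{"dx":-0.04,"dy":0,"dz":0,"rx":0,"ry":0,"rz":0,"hand":0.05},{"dx":-0.04,"dy":0,"dz":0,"rx":0,"ry":0,"rz":0,"hand":0.05},{"dx":0,"dy":0,"dz":0,"rx":0,"ry":0,"rz":0,"hand":0.05},{"dx":0,"dy":0,"dz":0,"rx":0,"ry":0,"rz":0,"hand":0.05}]'
python3 - <<'E'
from d import *
import cv2
o=[]
for n,(a,b,c,d) in dict(top=(155,225,310,375),scene=(190,260,275,340)).items():
    im=manip.get_image(n)["frame"][...,::-1]; cv2.imwrite(f"pics/{n}2.png",im)
    o.append(cv2.resize(im[a:b,c:d],None,fx=6,fy=6,interpolation=cv2.INTER_CUBIC))
cv2.imwrite("pics/c4.png",np.hstack(o))
for n,f in(("top",lambda q:(q-[310,155]+.5)*6-.5),("scene",lambda q:(q-[275,190]+.5)*6-.5+[390,0])):
  for z in(.065,.075): print(n,z,f(proj(n,place([.6035,-.0495,.243],rect(.133,.093,z)))).round().tolist())
E
```

```text
clock: 9.78
position: [0.458, -0.0846, 0.2084]
ee_rot: [0.0, 0.992, 0.122, -0.0]
contact_force: [-0.6, -0.4, -0.1]
width: 0.0499
gripper_force: 0.0
clock: 10.12
position: [0.3801, -0.1037, 0.2083]
ee_rot: [-0.0, 0.993, 0.121, -0.0]
contact_force: [-0.1, 0.7, -0.1]
width: 0.0501
gripper_force: 0.0
top 0.065 [[74.0, 139.0], [249.0, 99.0], [309.0, 348.0], [132.0, 388.0]]
top 0.075 [[74.0, 135.0], [251.0, 95.0], [311.0, 346.0], [132.0, 387.0]]
scene 0.065 [[718.0, 222.0], [538.0, 274.0], [460.0, 87.0], [629.0, 42.0]]
scene 0.075 [[718.0, 208.0], [537.0, 260.0], [458.0, 74.0], [628.0, 28.0]]
```

View pics/c4.png

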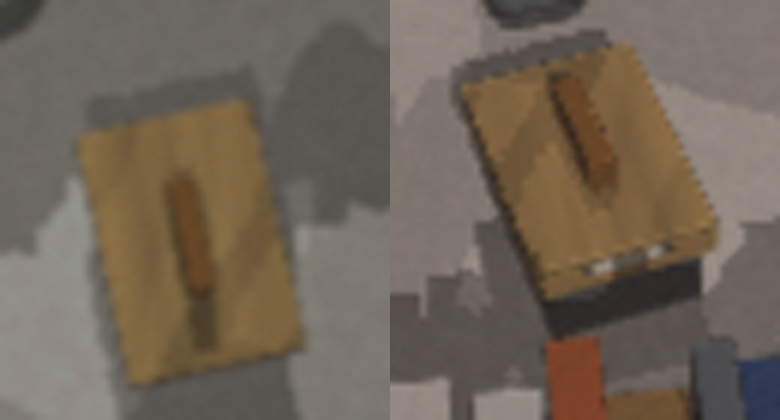

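The lid's corners in the scene view, at about (717,222), (541,272), (460,88) and (632,45), match the model at the home height. A white catch shows in its end-wall window at (625,262). The arm is clear, so I'm handing the job in.

```bash
python3 -c "
from rig import manip; print(manip.sign_off())"
```

```text
the job is handed in; nothing more can be done
None
```

The phone rest is folded flat. The first lid I tried (the upper-left one in the top view) fitted and snapped home on the box. The other two lids and everything else on the desk were left untouched, and the job was handed in at about 10 s; no verdict was returned.

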